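# Slide the grater cassette home under the slicer's drag spring

## Robot

A 6-joint arm with a two-finger parallel gripper is mounted at the origin on the work surface. World frame = base frame: x ahead of the robot, y to its left, z up, the work surface at z = 0. Lengths are in mm, angles in rad, forces in N, time in s.
With the tool pointing down it reaches from about 300 to 775 mm from the base axis. Payload 14.6 kg.
Tool frame: the origin (TCP) lies at the very end of the fingers, on their centre line; the grasp point (between the pads) lies manip.grasp_offset behind it (manip.grasp_offset is the distance from the TCP to the grasp point, in mm); z points along the fingers, y is the direction in which the jaws open and shut (so a half turn about z gives the same grasp; the last joint's range is limited). The gripper opens to 94 mm and grips with 3 to 60 N. Pads are 16 mm wide; open, the fingers measure 119 mm over their backs; the gripper's body (75 mm by 177 mm) begins 78 mm behind the grasp point.
Start: joints at [1.228, 0.3, 1.521, -0, 1.321, -0.067], TCP at [149.772, 529.205, 205.446] pointing down, gripper open.
Joint ranges: [-3.03, 3.03], [-0.79, 2.21], [0.23, 2.52], [-1.04, 4.18], [0, 3.07], [-2.55, 2.55]. Speed limits (rad/s): [2.22, 2.22, 2.57, 3.14, 3.14, 3.14].

## Interface

Orientations are given as [roll, pitch, yaw] about the fixed x, y, z axes, in that order (R = Rz(yaw) Ry(pitch) Rx(roll)).
In Python, from cell import manip gives the robot as it stands.
- The arm moves only by the tool send_rows, never from a script. Its argument "commands" is a list of rows, each a list of 2 entries, a list of its own where there are three numbers: the shift along the tool's x, y, z in m, then the turn about the tool's z in rad. A call has exactly 8 rows; each row is the pose to reach, as a shift and turn from the pose commanded when the call began, along the tool's axes at that moment; what a row does not reach only later rows make up. A row lasts 1/12 s, in which the tool goes at most 41.7 mm and 7.16 degrees, less where a joint would pass 70% of its speed; a pose out of reach is approached as far as the arm can. A call with a gripper value outside its range is refused whole. "hand" is the closure, from -1 (fully open) to 1 (shut), so that 0 is half open, set as the call begins (left out, the last holds). The fingers move at their own pace and stop on an object; "force" is the grip in N (left out, the last holds). Time passes only in rows, so rows that repeat a pose let the fingers close, or fill a call up. It gives the time, the measured TCP pose, the force and the opening at its end, in the units of the state.
- manip.read_state(): the state, without advancing time (a new reading comes with each control period).
- manip.camera(name): name is "scene" or "side" or "wrist"; returns the picture (480x640x3 uint8, red, green, blue); there is no depth.
- manip.camera_model(name): a dict with "K" (3x3 intrinsics, pixels), "eye" and "attitude" of the camera in the world; the wrist camera has in their place "mount" (4x4, takes a point from camera to tool coordinates, whose origin is the TCP and whose axes are the flange's). Camera axes: x right, y down, z forward; pixel columns grow to the right and rows downward; lengths in mm; the calibration is good to about 2 mm. A picture is of the moment at which its call begins: read the wrist's pose just before it. camera_model takes no time and is no camera call.
- manip.sign_off(): hands the job in, once; it reports no verdict.
The state is a dict: "clock": time; "joints": joint angles; "qd": joint speeds; "effort": joint torques, N m; "eef_pos": TCP position; "eef_rot": TCP orientation; "wrist_force": force on the tool from outside, world axes, zero at the start; "moment": the same for the moment, N m; "finger_gap": finger opening in mm.
Only numpy, scipy, OpenCV 4.12 (cv2) and the standard library are available. Lean on these libraries where they do the work, as an engineer would, in place of code of your own. Each camera call takes 0.05 s, during which the arm holds its last target.

## Task

Load the grater cassette into the vegetable slicer with closed fingertips: press its low thumb shelf down hard against the sprung bed and, still pressing, slide it along the channel, under the steel cross bar and its drag spring, until it is fully home against the end stop, then let go and move clear. Do not pick the cassette up or pinch it, and leave the mug, tumbler and timer standing where they are.

Things in the scene. Friction and masses are not known exactly. Their poses are not given: they have to be found in the camera images.
- slicer: White slicer frame, 290 x 128 mm, fixed to the counter. Origin: on the counter, mid-channel; its x axis is the loading direction along the channel, roughly away from the robot; z up. Side rails along x: inner faces y = +-52 mm, tops 34 mm up, x = -150 to +140 mm. The channel is open above and at its -x end; its floor is the sprung steel bed. Things' heights are above the counter.
- cassette: Loose grey grater cassette, ~0.25 kg, 150 (x) x 100 (y) mm, flat on the bed, x axis along the slicer's, short of the bar. Origin: centre of underside. x = -30 to 75 mm: block 18 mm thick, steel grater face on top. Underside is 22 mm up at rest, 12 mm with the bed fully down. Home: origin at slicer x = +50 mm; once released it springs up against the bar's underside.
- shelf (a point): Middle of the top of the cassette's low thumb shelf (ribbed strips), its 8 mm thick rear part from cassette x = -75 to -30 mm, full width; this point is at cassette x = -52.5 mm. At x = -30 mm the thick block begins with an upright step 10 mm high facing -x: a fingertip pressing on the shelf can push against it.
- nose (a point): Middle of the cassette's front face (cassette x = +75 mm, 9 mm above its underside).
- bar (a point): Middle of the underside of the steel cross bar over the channel, at slicer x = +42 mm, 34 mm up; axes as the slicer's. Bar: 14 mm along x (+35 to +49 mm), top 48 mm up, on posts at y = +-67 mm, 14 mm wide, 55 mm tall. The resting cassette's block top is 40 mm up, 6 mm too high to pass; with the bed fully down it is 30 mm up.
- stop (a point): Point on the inner face of the end stop (slicer x = +125 mm, 25 mm up; stop's top 34 mm up); axes as the slicer's. The nose touches this face when home.
- bed (a joint): Sprung bed under the cassette, stays level: metres pressed down, 0 (top) to 0.010 (hard lower stop). Its springs push up with 7.5 N at the top and 13.5 N at the bottom; besides the cassette's weight it takes about 10 N to hold it down. More than 6 mm is needed to pass under the bar. Bed, bar and rails are slippery (friction about 0.25 to 0.3).
- leaf (a joint): Drag spring: steel leaf 60 mm wide, 46 mm long, hinged at the far side of the bar, 38.5 mm up, leaning down away from the bar; radians lifted from rest, where its tip (slicer x = +93 mm) hangs 23 mm up. Torque 0.05 N m at rest, 0.16 N m with the cassette under it; the cassette's nose lifts it while sliding in.
- mug: Grey mug, 84 mm wide, 70 mm tall, loose, standing by the slicer. Origin: centre of its underside. Leave alone.
- tumbler: Green glass tumbler, 68 mm wide, 110 mm tall, loose. Origin: centre of its underside. Leave alone.
- timer: White kitchen timer, 35 x 75 mm, 55 mm tall, loose, standing. Origin: centre of its underside. Leave alone.
Not all that is in view belongs to the job. Of the things like the cassette, leave any that is turquoise; of the rest the larger one is meant.

How it is judged (in metres and radians):
On the way, in this order (a step that is already met when the one before it is completed fails the run):
1. the fingers press the cassette and its bed down more than 6 mm while its nose is still short of the bar (value of joint bed above 0.006 m and contact force between the fingers and cassette above 3 N and x of nose in the frame of bar below -0.006 m), for 0.05 s.
2. the fingers push the cassette, with more than 3 N, till its nose is past the drag spring's tip (x of nose in the frame of stop above -0.03 m and contact force between the fingers and cassette above 3 N), for 0.05 s.
At the end, for the whole second after the job is handed in: The cassette lies flat at rest under the bar and the lifted drag spring, its nose within 4 mm of the end stop; mug, tumbler and timer stand within 30 mm of where they were (x of nose in the frame of stop above -0.004 m and z of cassette in the frame of slicer below 0.019 m and angle between the x axis of cassette and the x axis of slicer, either way round below 0.06 rad and angle between cassette's own z axis and vertical below 0.08 rad and value of joint leaf above 0.1 rad and linear speed of cassette below 0.01 m/s and distance of each of mug, tumbler, timer from where it was at the start of the episode below 0.03 m and angle between each of mug, tumbler, timer's own z axis and vertical below 0.3 rad); the robot touches nothing.
It fails at once if the cassette is lifted more than 8 mm above its resting height, or tipped more than 0.2 rad (z of cassette in the frame of slicer above 0.03 m or angle between cassette's own z axis and vertical above 0.2 rad).
It fails at once if the mug is moved more than 30 mm or tipped (distance of mug from where it was at the start of the episode above 0.03 m or angle between mug's own z axis and vertical above 0.3 rad).
It fails at once if the tumbler is moved more than 30 mm or tipped (distance of tumbler from where it was at the start of the episode above 0.03 m or angle between tumbler's own z axis and vertical above 0.3 rad).
It fails at once if the timer is moved more than 30 mm or tipped (distance of timer from where it was at the start of the episode above 0.03 m or angle between timer's own z axis and vertical above 0.3 rad).
It also fails if it takes over 38 s, if anything falls off the work surface, if the arm or the gripper's body presses on something with over 40 N, if the wrist force passes 120 N, or if a joint passes its speed limit or range.

## Working session

There is one attempt and no reset: what is moved stays moved. The work goes in short steps, Python scripts to look and compute and a tool call to move; the robot and the scene stay as the last step left them, time stands still between calls to the robot, and variables do not carry over. Pictures are saved under pics/ and viewed, and the job is handed in when it is done.

Besides the shell and the picture viewer there is one more tool, called after "Emit:" in YAML: its name, and indented under it one key for each argument. send_rows: Moves the arm, as the interface text tells. Its arguments: {"type":"object","properties":{"commands":{"type":"array","items":{"type":"array"}},"hand":{"type":"number"},"force":{"type":"number"}},"required":["commands"]}

```bash
ls; mkdir -p pics
python3 - <<'E'
from cell import manip
import cv2
s=manip.read_state(); print(s)
for n in ["scene","side","wrist"]:
    im=manip.camera(n); cv2.imwrite(f"pics/{n}0.png",im[:,:,::-1])
    print(n,manip.camera_model(n))
print(manip.grasp_offset)
E
```

```text
pics
{'clock': 0.0, 'joints': array([ 1.22843729e+00,  3.00482246e-01,  1.52159016e+00,  2.07066109e-06,
        1.32067434e+00, -6.65736519e-02]), 'qd': array([-0.00018908, -0.00017405,  0.00037761, -0.00073372, -0.0015166 ,
       -0.0008822 ]), 'effort': array([-2.26513730e-03, -5.31800616e+01, -3.52731764e+01,  7.07883853e-02,
        2.44493445e-02, -5.24157784e-06]), 'eef_pos': array([149.66730769, 528.97404415, 204.87637179]), 'eef_rot': array([-3.14044126e+00, -7.87761569e-05,  2.86580671e+00]), 'wrist_force': array([0.54633504, 0.38398164, 0.19161898]), 'moment': array([-0.05637686, -0.00787498,  0.02547616]), 'finger_gap': 94.0374366920685}
scene {'K': array([[459.17934596,   0.        , 319.98286599],
       [  0.        , 459.17934596, 229.33245947],
       [  0.        ,   0.        ,   1.        ]]), 'eye': array([1081.30543927,  -49.8249093 ,  904.99152424]), 'attitude': array([-2.5906792 , -0.00417607,  1.51567176])}
side {'K': array([[578.36388016,   0.        , 330.28303487],
       [  0.        , 578.36388016, 243.42961686],
       [  0.        ,   0.        ,   1.        ]]), 'eye': array([ 284.06667244, -882.63715286,  695.74772721]), 'attitude': array([-2.17238048,  0.01570965, -0.30638567])}
wrist {'K': array([[352.64460057,   0.        , 318.92095977],
       [  0.        , 352.64460057, 242.0721382 ],
       [  0.        ,   0.        ,   1.        ]]), 'mount': array([[ 6.96907803e-04, -9.72412778e-01, -2.33265736e-01,
         6.79000046e+01],
       [ 9.99999730e-01,  7.32349056e-04, -6.53244888e-05,
        -8.29599442e-01],
       [ 2.34354309e-04, -2.33265627e-01,  9.72413026e-01,
        -1.78138071e+02],
       [ 0.00000000e+00,  0.00000000e+00,  0.00000000e+00,
         1.00000000e+00]])}
18.8
```

View pics/scene0.png

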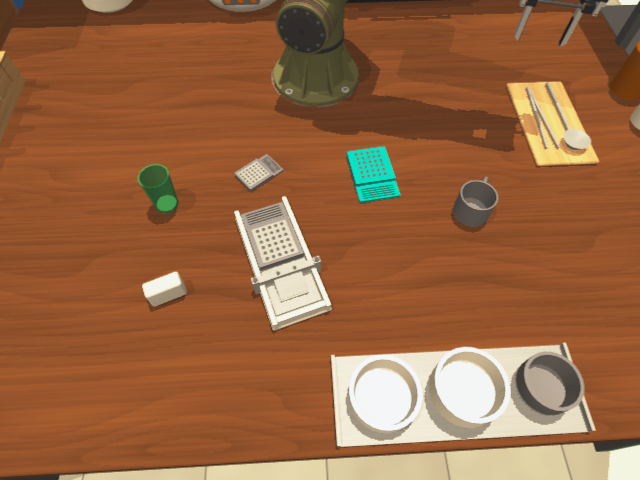

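View pics/side0.png

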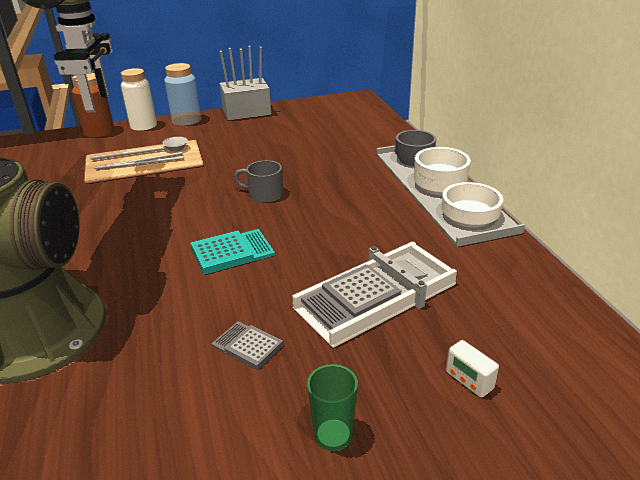

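View pics/wrist0.png

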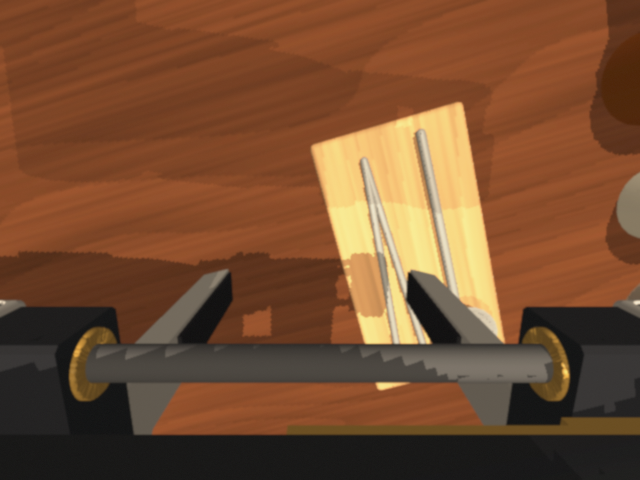

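Candidates for the cassette: large grey one in the slicer (scene 273,235; side 350,290), small grey one loose (scene 258,172; side 248,343), and the turquoise one (scene 373,172; side 232,250). I choose the large grey one in the slicer. Now the close crops.

Run:
```python
import cv2
a=cv2.imread("pics/scene0.png")[190:335,225:340]; cv2.imwrite("pics/sc_crop.png",cv2.resize(a,None,fx=4,fy=4,interpolation=cv2.INTER_CUBIC))
a=cv2.imread("pics/side0.png")[235:345,285:465]; cv2.imwrite("pics/si_crop.png",cv2.resize(a,None,fx=4,fy=4,interpolation=cv2.INTER_CUBIC))
```

```text
(no output)
```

View pics/sc_crop.png

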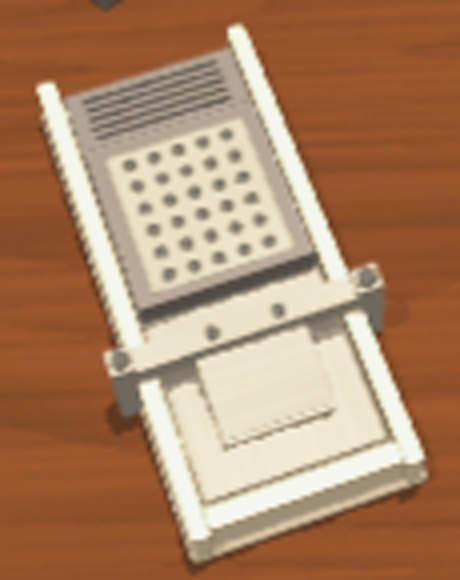

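View pics/si_crop.png

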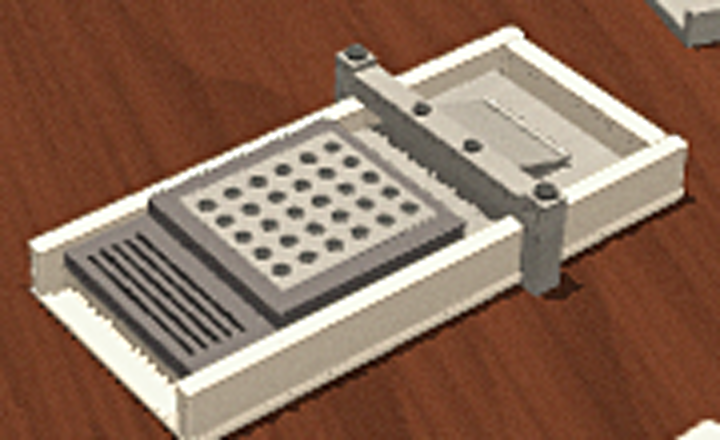

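The crops confirm the choice: the grey cassette with ribbed shelf at its robot-side end (scene ≈ 262,214), nose short of the bar. I'll fit the slicer and cassette pose from corner pixels of both views.

```bash
cat > h.py <<'E'
import numpy as np
from scipy.spatial.transform import Rotation as R
def proj(cm,P):
    P=np.atleast_2d(P); Rc=R.from_euler('xyz',cm['attitude']).as_matrix()
    c=(P-cm['eye'])@Rc; p=c@np.array(cm['K']).T
    return p[:,:2]/p[:,2:]
def wcm(cm,s):
    T=np.eye(4);T[:3,:3]=R.from_euler('xyz',s['eef_rot']).as_matrix();T[:3,3]=s['eef_pos']
    M=T@cm['mount']; return {'K':cm['K'],'eye':M[:3,3],'attitude':R.from_matrix(M[:3,:3]).as_euler('xyz')}
E
cat > fit.py <<'E'
from cell import manip
from h import *
from scipy.optimize import least_squares
sc=[(38,88,-150,-64,34),(57,84,-150,-52,34),(246,27,-150,64,34),(229,31,-150,52,34),(120,358,42,-67,55),(366,274,42,67,55),(426,468,140,64,34),(188,541,140,-64,34)]
scc=[(139,308,75,-50,18),(316,255,75,50,18),(68,100,-75,-50,8),(228,51,-75,50,8)]
si=[(183,390,-150,-64,34),(32,242,-150,64,34),(512,30,140,64,34),(685,142,140,-64,34),(545,190,42,-67,55),(355,55,42,67,55)]
sic=[(150,197,-30,50,18),(330,122,75,50,18),(465,225,75,-50,18),(283,312,-30,-50,18),(67,255,-75,50,8)]
cs,cd=manip.camera_model("scene"),manip.camera_model("side")
def px(l,ox,oy): a=np.array(l,float); return np.c_[ox+(a[:,0]+.5)/4-.5,oy+(a[:,1]+.5)/4-.5],a[:,2:]
D=[(cs,)+px(sc,225,190)+(0,),(cs,)+px(scc,225,190)+(1,),(cd,)+px(si,285,235)+(0,),(cd,)+px(sic,285,235)+(1,)]
def W(p,X,k):
    X=X.copy()
    if k: 
        X=R.from_euler('z',p[7]).apply(X)+[p[4],p[5],p[6]]
    return R.from_euler('z',p[3]).apply(X)+p[:3]
def f(p): return np.concatenate([(proj(c,W(p,X,k))-u).ravel() for c,u,X,k in D])
r=least_squares(f,[480,-60,0,-.25,-60,0,22,0],x_scale=[10,10,10,.1,10,10,10,.1],loss='soft_l1')
p=r.x
print(p.round(3)); print(f(p).reshape(-1,2).round(1).tolist())
J=r.jac;print('sd',np.sqrt(np.diag(np.linalg.inv(J.T@J))).round(2)*.7)
for n,X in [('shelf',[-52.5,0,8]),('nose',[75,0,9])]: print(n,W(p,np.array([X]),1))
E
python3 fit.py
```

```text
[ 6.11749e+02 -1.05280e+02 -2.11200e+00  3.02000e-01 -6.28130e+01
 -1.26100e+00  2.25740e+01  5.00000e-03]
[[-0.5, -0.2], [-0.2, -0.7], [0.7, -0.8], [0.1, -0.3], [0.2, 0.4], [0.3, 1.2], [0.7, -1.9], [-0.2, 1.0], [-0.3, 1.4], [0.2, -0.0], [-1.1, 0.3], [0.6, -0.1], [1.0, 2.3], [-1.9, -0.8], [-0.4, -1.2], [1.8, 1.6], [-0.3, 0.7], [0.4, -0.4], [-0.5, 0.3], [-0.1, -1.2], [0.7, -0.2], [-0.6, 1.1], [-0.3, -0.5]]
sd [0.602 0.546 0.889 0.007 0.889 0.952 1.281 0.007]
shelf [[ 502.10081287 -141.00720623   28.4613521 ]]
nose [[ 623.65625236 -102.52961367   29.4613521 ]]
```

Fit is consistent to about 1–2 mm: slicer at (611.7, −105.3), yaw 0.302; cassette at slicer x ≈ −63, shelf at (502, −141). Now closing the fingers and moving above it, tool yaw to 0.302.

Emit:
send_rows:
  commands:
    - [[-0.021, -0.0235, 0], 0.107]
    - [[-0.042, -0.047, 0], 0.214]
    - [[-0.063, -0.0705, 0], 0.321]
    - [[-0.084, -0.094, 0], 0.428]
    - [[-0.105, -0.1175, 0], 0.535]
    - [[-0.126, -0.141, 0], 0.642]
    - [[-0.147, -0.1645, 0], 0.749]
    - [[-0.168, -0.188, 0], 0.856]
  hand: 1
  force: 30

```text
clock: 0.82
eef_pos: [260.5, 301.1, 205.3]
eef_rot: [-3.142, 0.0, 2.005]
wrist_force: [0.1, -0.0, 0.4]
finger_gap: 44.4
```

```bash
cat > go.py <<'E'
import sys
from cell import manip
from h import *
# go.py sx sy z [yaw]: target in slicer frame (mm) -> tool shift/turn
O=np.array([611.7,-105.3]);Y=0.302
def S(x,y): c,s=np.cos(Y),np.sin(Y); return O+[c*x-s*y,s*x+c*y]
def inv(w): d=np.asarray(w)[:2]-O; c,s=np.cos(Y),np.sin(Y); return np.array([c*d[0]+s*d[1],-s*d[0]+c*d[1]])
if __name__=="__main__":
    s=manip.read_state(); a=list(map(float,sys.argv[1:]))
    T=np.r_[S(a[0],a[1]),a[2]]
    M=R.from_euler('xyz',s['eef_rot'])
    sh=M.inv().apply(T-s['eef_pos'])
    t=-((Y-s['eef_rot'][2]+np.pi)%(2*np.pi)-np.pi) if len(a)<4 else 0
    print('clk',s['clock'].__round__(2),'pos',s['eef_pos'].round(1),'rot',s['eef_rot'].round(3),'slicer',inv(s['eef_pos']).round(1),'gap',round(s['finger_gap'],1),'F',s['wrist_force'].round(1))
    print('shift m',(sh/1000).round(4),'turn',round(t,3),'j',s['joints'].round(2))
E
python3 go.py -130 0 200
```

```text
clk 0.82 pos [260.5 301.1 205.3] rot [-3.142  0.     2.005] slicer [-214.5  492.5] gap 44.4 F [ 0.1 -0.   0.4]
shift m [-0.4993  0.0189  0.0054] turn 1.703 j [ 0.77 -0.05  1.91 -0.    1.28  0.33]
```

Emit:
send_rows:
  commands:
    - [[-0.031, 0.001, 0], 0.107]
    - [[-0.062, 0.002, 0], 0.214]
    - [[-0.093, 0.003, 0], 0.321]
    - [[-0.124, 0.004, 0], 0.428]
    - [[-0.155, 0.005, 0], 0.535]
    - [[-0.186, 0.006, 0], 0.642]
    - [[-0.217, 0.007, 0], 0.749]
    - [[-0.248, 0.008, 0], 0.856]

```text
clock: 1.48
eef_pos: [373.2, 79.9, 205.5]
eef_rot: [3.141, -0.0, 1.148]
wrist_force: [0.1, 1.1, -0.2]
finger_gap: 0.5
```

```bash
python3 go.py -130 0 200
```

```text
clk 1.48 pos [373.2  79.9 205.5] rot [ 3.141 -0.     1.148] slicer [-172.6  247.8] gap 0.5 F [ 0.1  1.1 -0.2]
shift m [-0.1573  0.1961  0.0055] turn 0.846 j [ 0.11 -0.09  1.95  0.    1.28  0.54]
```

Emit:
send_rows:
  commands:
    - [[-0.0195, 0.0245, 0], 0.107]
    - [[-0.039, 0.049, 0], 0.214]
    - [[-0.0585, 0.0735, 0], 0.321]
    - [[-0.078, 0.098, 0], 0.428]
    - [[-0.0975, 0.1225, 0], 0.535]
    - [[-0.117, 0.147, 0], 0.642]
    - [[-0.1365, 0.1715, 0], 0.749]
    - [[-0.157, 0.196, 0.005], 0.846]

```text
clock: 2.15
eef_pos: [489.2, -143.0, 200.9]
eef_rot: [3.141, -0.001, 0.302]
wrist_force: [0.8, -0.2, 0.6]
finger_gap: 0.4
```

```bash
python3 go.py -130 0 200
python3 - <<'E'
from cell import manip
import cv2
from h import *
from go import S
s=manip.read_state(); im=manip.camera("wrist")[:,:,::-1].copy(); cv2.imwrite("pics/w1.png",im)
cm=wcm(manip.camera_model("wrist"),s)
for P in [(-150,-52,34),(-150,52,34),(35,52,34),(35,-52,34),(140,52,34),(140,-52,34),(49,67,55),(49,-67,55),(35,67,55),(35,-67,55)]:
    u=proj(cm,np.r_[S(P[0],P[1]),P[2]])[0]; print(P,u.round(1)); cv2.drawMarker(im,tuple(int(round(v)) for v in u),(0,0,255),0,10,1)
for P in [(-75,-50,30),(-75,50,30),(-30,50,40),(-30,-50,40),(75,50,40),(75,-50,40)]:
    u=proj(cm,np.r_[S(P[0]-62.8,P[1]-1),P[2]])[0]; print('c',P,u.round(1)); cv2.drawMarker(im,tuple(int(round(v)) for v in u),(255,0,0),0,10,1)
cv2.imwrite("pics/w1m.png",im)
E
```

```text
clk 2.15 pos [ 489.2 -143.   200.9] rot [ 3.141e+00 -1.000e-03  3.020e-01] slicer [-128.2    0.4] gap 0.4 F [ 0.8 -0.2  0.6]
shift m [-0.0019  0.0004  0.0009] turn 0.0 j [-0.36  0.21  1.64  0.    1.29  0.91]
(-150, -52, 34) [370.2 247.4]
(-150, 52, 34) [267.2 247.3]
(35, 52, 34) [260.3  45.3]
(35, -52, 34) [377.5  45.5]
(140, 52, 34) [255.5 -96.1]
(140, -52, 34) [382.5 -95.9]
(49, 67, 55) [237.3  18.6]
(49, -67, 55) [400.6  18.8]
(35, 67, 55) [238.2  37.5]
(35, -67, 55) [399.6  37.7]
c (-75, -50, 30) [369.1 234.7]
c (-75, 50, 30) [270.4 234.7]
c (-30, 50, 40) [267.5 190.8]
c (-30, -50, 40) [372.1 190.9]
c (75, 50, 40) [263.6  71.6]
c (75, -50, 40) [376.4  71.7]
```

View pics/w1m.png

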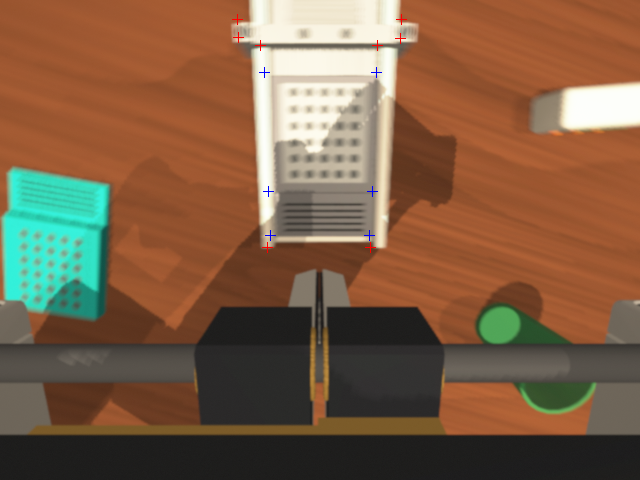

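Run:
```python
import cv2
from cell import manip
from h import *
a=cv2.imread("pics/w1.png")[0:290,220:420]; cv2.imwrite("pics/w1c.png",cv2.resize(a[:150],None,fx=4,fy=4,interpolation=cv2.INTER_CUBIC));cv2.imwrite("pics/w1d.png",cv2.resize(a[150:],None,fx=4,fy=4,interpolation=cv2.INTER_CUBIC))
s=manip.read_state();cm=wcm(manip.camera_model("wrist"),s)
M=R.from_euler('xyz',s['eef_rot'])
for P in [(0,0,0),(8,0,0),(8,12.5,0),(8,-12.5,0)]: print(P,proj(cm,M.apply(P)+s['eef_pos']))
```

```text
(0, 0, 0) [[318.09003411 284.86282673]]
(8, 0, 0) [[318.09225028 270.60782312]]
(8, 12.5, 0) [[341.68560989 270.62221903]]
(8, -12.5, 0) [[294.49784315 270.59342658]]
```

View pics/w1c.png

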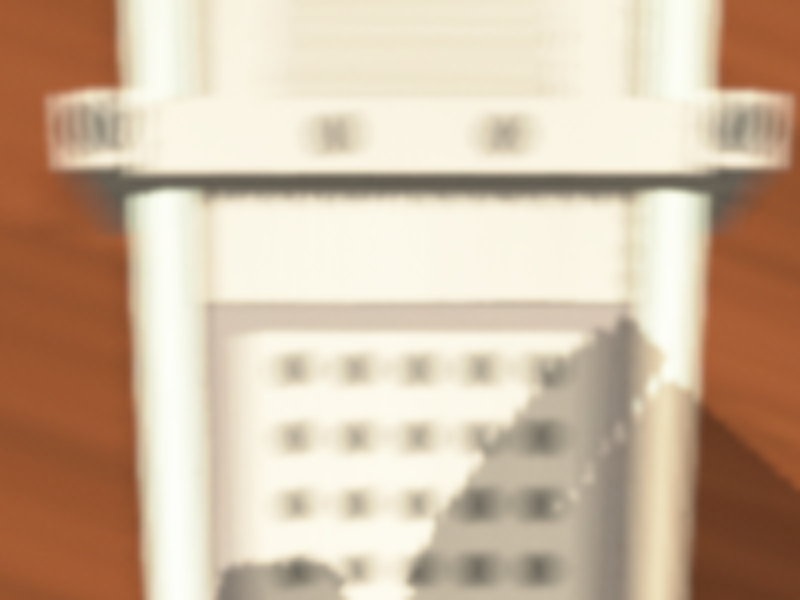

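View pics/w1d.png

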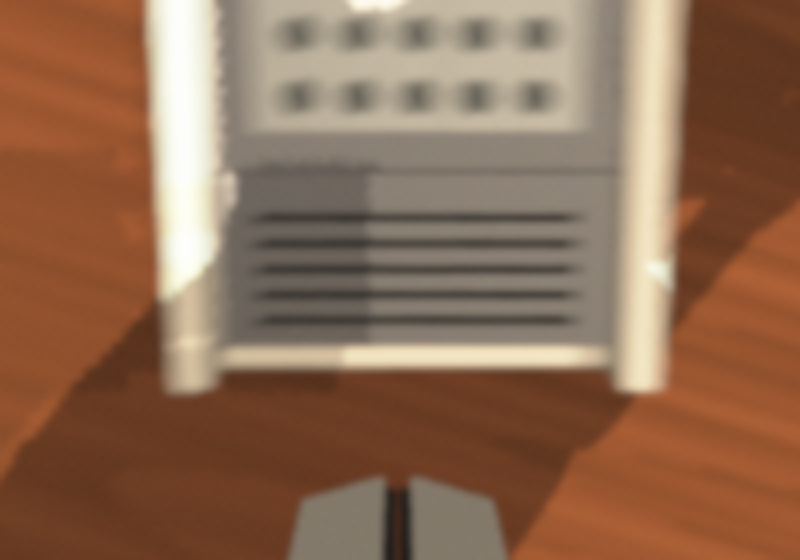

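```bash
cat > fit2.py <<'E'
exec(open('fit.py').read().split("r=least_squares")[0])
s={'eef_pos':np.array([489.2,-143.0,200.9]),'eef_rot':np.array([3.141,-.001,.302])}
cw=wcm(manip.camera_model("wrist"),s)
w1=[(163,392+600,-150,64,34),(217,392+600,-150,52,34),(613,392+600,-150,-52,34),(667,392+600,-150,-64,34),(45,168,35,74,55),(790,168,35,-74,55)]
w1c=[(205,305,75,50,18),(632,305,75,-50,18),(370,770,-30,10,18),(420,945,-75,0,8)]
Dw=[(cw,)+px(w1,220,0)+(0,),(cw,)+px(w1c,220,0)+(1,)]
x0=[611,-106,0,.3,-63,0,22,0]
for name,DD in [('fixed',D),('wrist',Dw),('all',D+Dw)]:
    D=DD
    g=f
    if name=='wrist': g=lambda p: np.r_[f(p),(p[2])/1,(p[6]-22)]
    r=least_squares(g,x0,x_scale=[10,10,10,.1,10,10,10,.1],loss='soft_l1'); p=r.x
    print(name,p.round(3),'shelf',W(p,np.array([[-52.5,0,8]]),1).round(1)); print(f(p).reshape(-1,2).round(1)[-10:].tolist())
E
python3 fit2.py
```

```text
fixed [ 6.11749e+02 -1.05280e+02 -2.11200e+00  3.02000e-01 -6.28130e+01
 -1.26100e+00  2.25740e+01  5.00000e-03] shelf [[ 502.1 -141.    28.5]]
[[-1.9, -0.8], [-0.4, -1.2], [1.8, 1.6], [-0.3, 0.7], [0.4, -0.4], [-0.5, 0.3], [-0.1, -1.2], [0.7, -0.2], [-0.6, 1.1], [-0.3, -0.5]]
wrist [ 6.11580e+02 -1.10133e+02 -3.27000e+00  3.03000e-01 -6.35650e+01
  1.70000e-02  2.13220e+01  3.00000e-03] shelf [[ 500.8 -144.9   26.1]]
[[0.2, 0.4], [-1.5, 0.4], [1.5, 0.4], [-0.2, 0.4], [5.3, -0.7], [-4.7, -0.7], [-2.8, -0.2], [1.7, -0.5], [1.2, 0.8], [-1.1, 0.2]]
all [ 6.11179e+02 -1.07268e+02 -1.87200e+00  3.11000e-01 -6.34510e+01
 -1.00400e+00  2.24450e+01 -3.00000e-03] shelf [[ 501.1 -143.6   28.6]]
[[-1.6, 0.8], [-3.2, 0.7], [0.2, -0.1], [-1.5, -0.2], [1.2, -1.1], [-8.0, -2.7], [-4.9, -1.4], [0.5, -2.1], [-0.1, 0.5], [-2.1, 0.2]]
```

```bash
sed -i 's/611.7,-105.3/611.4,-108.5/; s/Y=0.302/Y=0.303/' go.py; python3 go.py -107 0 60
```

```text
clk 2.2 pos [ 490.2 -146.7  199.2] rot [3.141e+00 1.000e-03 2.930e-01] slicer [-127.    -0.3] gap 0.5 F [-0.1 -2.6 -3. ]
shift m [ 0.0201 -0.0006  0.1391] turn -0.01 j [-0.36  0.22  1.64 -0.    1.29  0.92]
```

Emit:
send_rows:
  commands:
    - [[0.003, 0, 0.015], 0]
    - [[0.008, 0, 0.04], 0]
    - [[0.013, 0, 0.07], 0]
    - [[0.018, 0, 0.1], 0]
    - [[0.02, 0, 0.12], 0]
    - [[0.02, 0, 0.125], 0]
    - [[0.02, 0, 0.125], 0]
    - [[0.02, 0, 0.125], 0]

```text
clock: 2.87
eef_pos: [507.9, -135.6, 76.4]
eef_rot: [3.141, -0.001, 0.308]
wrist_force: [0.4, -0.5, 0.5]
finger_gap: 0.7
```

```bash
python3 go.py -107 0 60
python3 - <<'E'
from cell import manip
import cv2
from h import *
from go import S
s=manip.read_state(); im=manip.camera("wrist")[:,:,::-1].copy(); cv2.imwrite("pics/w2.png",im)
print(s['eef_pos'],s['eef_rot'])
d=manip.camera("side")[:,:,::-1]; cv2.imwrite("pics/s2.png",cv2.resize(d[200:345,250:450],None,fx=4,fy=4,interpolation=cv2.INTER_CUBIC))
s=manip.read_state();print(s['eef_pos'],s['eef_rot'])
E
```

```text
clk 2.87 pos [ 507.9 -135.6   76.4] rot [ 3.141e+00 -1.000e-03  3.080e-01] slicer [-106.9    5.1] gap 0.7 F [ 0.4 -0.5  0.5]
shift m [-0.0001  0.0051  0.0164] turn 0.005 j [-0.33  0.39  1.72 -0.    1.03  0.93]
[ 507.87317997 -135.56152604   76.42420735] [ 3.14107332e+00 -6.45396445e-04  3.07837168e-01]
[ 508.19431006 -135.69585485   77.04414662] [ 3.14014684e+00 -1.90749334e-03  3.07756135e-01]
```

View pics/w2.png

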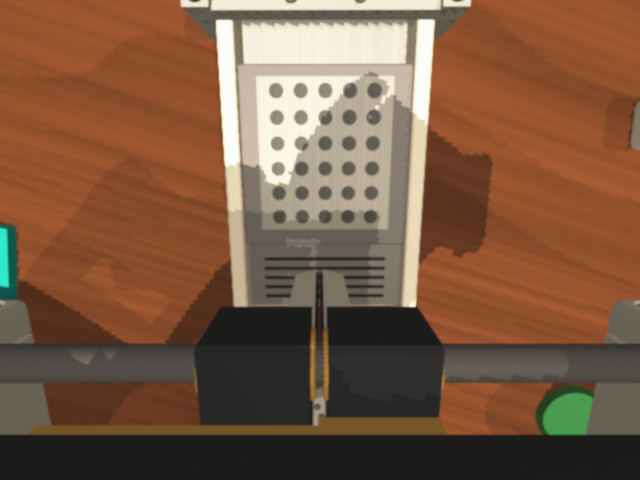

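View pics/s2.png

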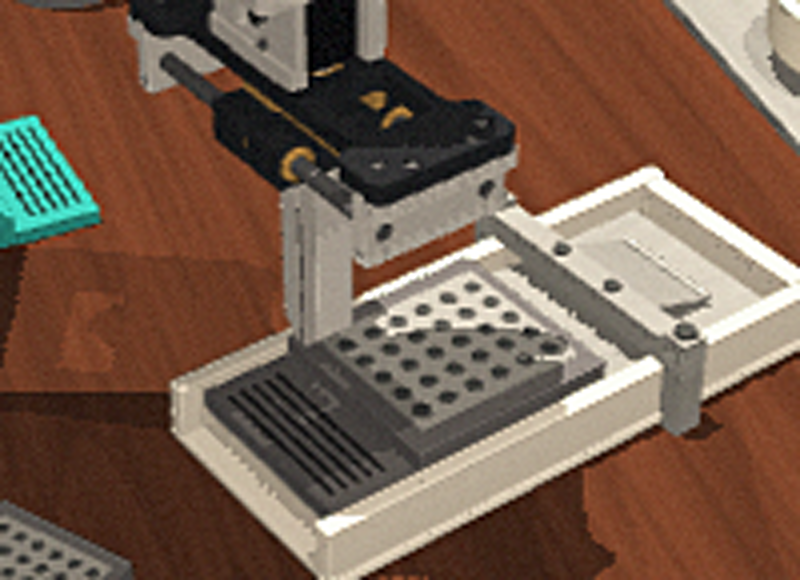

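Run:
```python
from cell import manip
from h import *
from go import inv,S
s={'eef_pos':np.array([508.0,-135.6,76.7]),'eef_rot':np.array([3.1407,-.001,.308])}
cm=wcm(manip.camera_model("wrist"),s)
Rc=R.from_euler('xyz',cm['attitude']).as_matrix()
def ray(u,v,z):
    d=Rc@np.linalg.solve(cm['K'],[u,v,1]); P=cm['eye']+d*(z-cm['eye'][2])/d[2]
    return P.round(1),inv(P).round(1),R.from_euler('xyz',s['eef_rot']).inv().apply(P-s['eef_pos']).round(1)
for n,u,v,z in [('step',325,244,40),('nose',325,66,40),('ribL',265,279,30),('ribR',384,279,30),('cassfrontL',238,66,40),('cassfrontR',411,66,40),('blockrearL',246,244,40),('blockrearR',405,244,40),('shelfrear',325,303,30)]: print(n,ray(u,v,z))
```

```text
step (array([ 522.2, -135.6,   40. ]), array([-93.2,   0.8]), array([13.5,  4.2, 36.7]))
nose (array([ 619.8, -104. ,   40. ]), array([9.3, 1.8]), array([116.1,   3.8,  36.8]))
ribL (array([ 484.6, -105.5,   30. ]), array([-120.1,   40.7]), array([-13.2, -35.8,  46.7]))
ribR (array([ 508.9, -181.8,   30. ]), array([-119.7,  -39.3]), array([-13.2,  44.2,  46.7]))
cassfrontL (array([605. , -57.6,  40. ]), array([ 9.1, 50.5]), array([116. , -44.9,  36.8]))
cassfrontR (array([ 634.4, -149.9,   40. ]), array([  9.6, -46.4]), array([116.1,  51.9,  36.9]))
blockrearL (array([507.1, -88.4,  40. ]), array([-93.5,  50.3]), array([ 13.5, -45.3,  36.7]))
blockrearR (array([ 537.4, -183.4,   40. ]), array([-93. , -49.4]), array([13.5, 54.4, 36.8]))
shelfrear (array([ 480.4, -149.3,   30. ]), array([-137.2,    0.2]), array([-30.5,   4.6,  46.7]))
```

Wrist view agrees: step edge at row 244 → 13.5 mm ahead of the TCP (finger front face at 8 mm), cassette centre 4 mm in tool +y, shelf top ≈ 30 mm up. Descend to just above the shelf.

Emit:
send_rows:
  commands:
    - [[0, 0.001, 0.008], 0.002]
    - [[0, 0.003, 0.018], 0.005]
    - [[0, 0.004, 0.028], 0.005]
    - [[0, 0.004, 0.036], 0.005]
    - [[0, 0.004, 0.04], 0.005]
    - [[0, 0.004, 0.042], 0.005]
    - [[0, 0.004, 0.042], 0.005]
    - [[0, 0.004, 0.042], 0.005]

```text
clock: 3.63
eef_pos: [508.9, -139.2, 33.6]
eef_rot: [3.141, -0.0, 0.303]
wrist_force: [1.0, -0.5, -0.0]
finger_gap: 0.7
```

```bash
python3 go.py -107 0 20
```

```text
clk 3.63 pos [ 508.9 -139.2   33.6] rot [ 3.141 -0.     0.303] slicer [-107.     1.3] gap 0.7 F [ 1.  -0.5 -0. ]
shift m [0.     0.0013 0.0136] turn -0.0 j [-0.34  0.46  1.74 -0.    0.94  0.93]
```

Emit:
send_rows:
  commands:
    - [[0, 0.001, 0.002], 0]
    - [[0, 0.001, 0.004], 0]
    - [[0, 0.001, 0.006], 0]
    - [[0, 0.001, 0.008], 0]
    - [[0, 0.001, 0.01], 0]
    - [[0, 0.001, 0.012], 0]
    - [[0, 0.001, 0.0135], 0]
    - [[0, 0.001, 0.0135], 0]

```text
clock: 4.3
eef_pos: [509.5, -140.4, 20.3]
eef_rot: [3.141, -0.001, 0.303]
wrist_force: [-0.8, -0.4, 8.8]
finger_gap: 0.2
```

```bash
python3 go.py -107 0 20
```

```text
clk 4.3 pos [ 509.5 -140.4   20.3] rot [ 3.141e+00 -1.000e-03  3.030e-01] slicer [-106.8    0. ] gap 0.2 F [-0.8 -0.4  8.8]
shift m [-0.0002  0.      0.0003] turn -0.0 j [-0.34  0.48  1.74 -0.    0.91  0.93]
```

Emit:
send_rows:
  commands:
    - [[0, 0, 0.0005], 0]
    - [[0, 0, 0.001], 0]
    - [[0, 0, 0.0015], 0]
    - [[0, 0, 0.002], 0]
    - [[0, 0, 0.0025], 0]
    - [[0, 0, 0.0025], 0]
    - [[0, 0, 0.0025], 0]
    - [[0, 0, 0.0025], 0]

```text
clock: 4.97
eef_pos: [509.6, -140.5, 19.8]
eef_rot: [3.14, -0.001, 0.303]
wrist_force: [-12.1, 3.5, 32.1]
finger_gap: 0.5
```

```bash
python3 go.py -107 0 20
python3 - <<'E'
from cell import manip
import cv2
d=manip.camera("side")[:,:,::-1]; cv2.imwrite("pics/s3.png",cv2.resize(d[200:345,250:450],None,fx=4,fy=4,interpolation=cv2.INTER_CUBIC))
for i in range(1): print(manip.read_state()['wrist_force'])
E
```

```text
clk 4.97 pos [ 509.6 -140.5   19.8] rot [ 3.14e+00 -1.00e-03  3.03e-01] slicer [-1.067e+02 -1.000e-01] gap 0.5 F [-12.1   3.5  32.1]
shift m [-0.0003 -0.0001 -0.0002] turn -0.0 j [-0.34  0.49  1.74 -0.    0.91  0.93]
[-12.28656534   2.92675367  33.23404855]
```

View pics/s3.png

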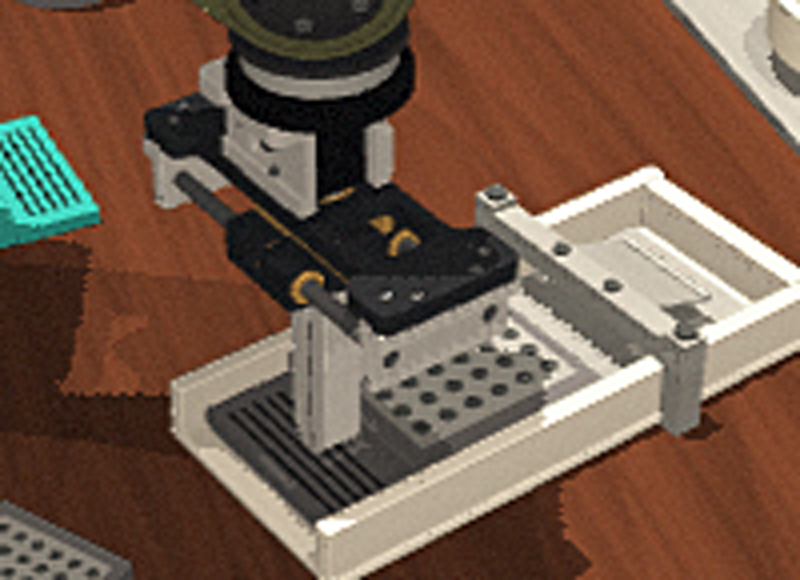

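Emit:
send_rows:
  commands:
    - [[0.002, 0, -0.0005], 0]
    - [[0.005, 0, -0.0005], 0]
    - [[0.008, 0, -0.0005], 0]
    - [[0.011, 0, -0.0005], 0]
    - [[0.014, 0, -0.0005], 0]
    - [[0.017, 0, -0.0005], 0]
    - [[0.02, 0, -0.0005], 0]
    - [[0.023, 0, -0.0005], 0]

```text
clock: 5.68
eef_pos: [531.4, -134.2, 20.0]
eef_rot: [3.14, -0.0, 0.303]
wrist_force: [-12.3, -4.2, 26.9]
finger_gap: 1.0
```

```bash
python3 go.py 12 0 20
```

```text
clk 5.68 pos [ 531.4 -134.2   20. ] rot [ 3.14  -0.     0.303] slicer [-84.1  -0.7] gap 1.0 F [-12.3  -4.2  26.9]
shift m [ 0.0961 -0.0007 -0.    ] turn -0.0 j [-0.31  0.52  1.69 -0.    0.93  0.96]
```

Emit:
send_rows:
  commands:
    - [[0.0035, 0, 0], 0]
    - [[0.007, 0, 0], 0]
    - [[0.0105, 0, 0], 0]
    - [[0.014, 0, 0], 0]
    - [[0.0175, 0, 0], 0]
    - [[0.021, 0, 0], 0]
    - [[0.0245, 0, 0], 0]
    - [[0.028, 0, 0], 0]

```text
clock: 6.35
eef_pos: [558.2, -125.9, 20.1]
eef_rot: [3.14, -0.0, 0.303]
wrist_force: [-11.4, -3.7, 25.5]
finger_gap: 0.6
```

```bash
python3 go.py 12 0 20
python3 - <<'E'
from cell import manip
import cv2
d=manip.camera("side")[:,:,::-1]; cv2.imwrite("pics/s4.png",cv2.resize(d[200:345,270:470],None,fx=4,fy=4,interpolation=cv2.INTER_CUBIC))
E
```

```text
clk 6.35 pos [ 558.2 -125.9   20.1] rot [ 3.14  -0.     0.303] slicer [-56.   -0.7] gap 0.6 F [-11.4  -3.7  25.5]
shift m [ 0.068  -0.0007  0.0001] turn -0.0 j [-0.29  0.56  1.61 -0.    0.96  0.98]
```

View pics/s4.png

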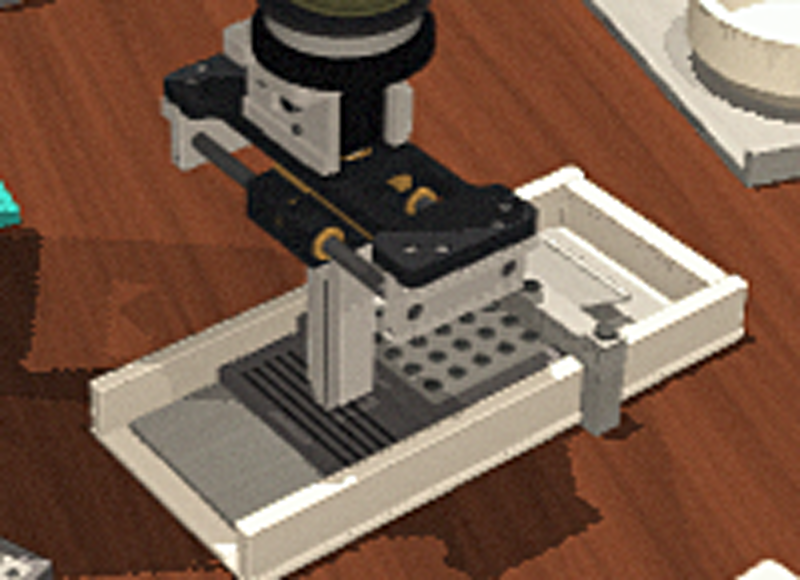

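Run:
```python
from cell import manip
from h import *
s=manip.read_state();M=R.from_euler('xyz',s['eef_rot'])
for P in [(37,88,-97),(-37,88,-97),(37,88,-60),(0,0,0),(0,12,-97)]:
    u=proj(manip.camera_model('side'),M.apply(P)+s['eef_pos'])[0]; print(P,((u-[270,200])*4).round())
```

```text
(37, 88, -97) [542. 293.]
(-37, 88, -97) [399. 360.]
(37, 88, -60) [537. 363.]
(0, 0, 0) [339. 398.]
(0, 12, -97) [357. 237.]
```

Body underside matches the 97 mm standoff, so it clears the bar. Continue.

Emit:
send_rows:
  commands:
    - [[0.004, -0.0001, 0], 0]
    - [[0.008, -0.0002, 0], 0]
    - [[0.012, -0.0004, 0], 0]
    - [[0.016, -0.0005, 0], 0]
    - [[0.02, -0.0005, 0], 0]
    - [[0.024, -0.0005, 0], 0]
    - [[0.028, -0.0005, 0], 0]
    - [[0.032, -0.0005, 0], 0]

```text
clock: 7.07
eef_pos: [588.2, -116.0, 20.1]
eef_rot: [3.14, 0.0, 0.303]
wrist_force: [-13.9, -5.3, 27.8]
finger_gap: 0.5
```

```bash
python3 go.py 12 0 20
```

```text
clk 7.07 pos [ 588.2 -116.    20.1] rot [3.14  0.    0.303] slicer [-24.4  -0.2] gap 0.5 F [-13.9  -5.3  27.8]
shift m [ 0.0364 -0.0002  0.0001] turn -0.0 j [-0.26  0.61  1.53 -0.    1.    1.01]
```

Emit:
send_rows:
  commands:
    - [[0.0035, 0, 0], 0]
    - [[0.007, 0, 0], 0]
    - [[0.0105, 0, 0], 0]
    - [[0.014, 0, 0], 0]
    - [[0.0175, 0, 0], 0]
    - [[0.021, 0, 0], 0]
    - [[0.0245, 0, 0], 0]
    - [[0.027, 0, 0], 0]

```text
clock: 7.73
eef_pos: [614.1, -107.8, 20.1]
eef_rot: [3.14, 0.0, 0.303]
wrist_force: [-13.0, -3.9, 25.7]
finger_gap: 0.4
```

```bash
python3 go.py 12 0 20
```

```text
clk 7.73 pos [ 614.1 -107.8   20.1] rot [3.14  0.    0.303] slicer [ 2.8 -0.2] gap 0.4 F [-13.   -3.9  25.7]
shift m [ 0.0092 -0.0002  0.0001] turn -0.0 j [-0.23  0.66  1.45 -0.    1.03  1.04]
```

Sliding force is steady at about 13 N. Creep to the stop and watch for the force rise.

Emit:
send_rows:
  commands:
    - [[0.001, 0, 0], 0]
    - [[0.002, 0, 0], 0]
    - [[0.003, 0, 0], 0]
    - [[0.004, 0, 0], 0]
    - [[0.005, 0, 0], 0]
    - [[0.006, 0, 0], 0]
    - [[0.007, 0, 0], 0]
    - [[0.008, 0, 0], 0]

```text
clock: 8.4
eef_pos: [620.7, -105.9, 20.1]
eef_rot: [3.14, 0.002, 0.303]
wrist_force: [-17.6, -6.4, 28.4]
finger_gap: 0.5
```

```bash
python3 go.py 12 0 20
python3 - <<'E'
from cell import manip
import cv2
d=manip.camera("scene")[:,:,::-1]; cv2.imwrite("pics/c5.png",cv2.resize(d[190:335,225:340],None,fx=4,fy=4,interpolation=cv2.INTER_CUBIC))
E
```

```text
clk 8.4 pos [ 620.7 -105.9   20.1] rot [3.14e+00 2.00e-03 3.03e-01] slicer [ 9.6 -0.3] gap 0.5 F [-17.6  -6.4  28.4]
shift m [ 0.0024 -0.0003  0.0001] turn -0.0 j [-0.23  0.67  1.43 -0.    1.04  1.04]
```

View pics/c5.png

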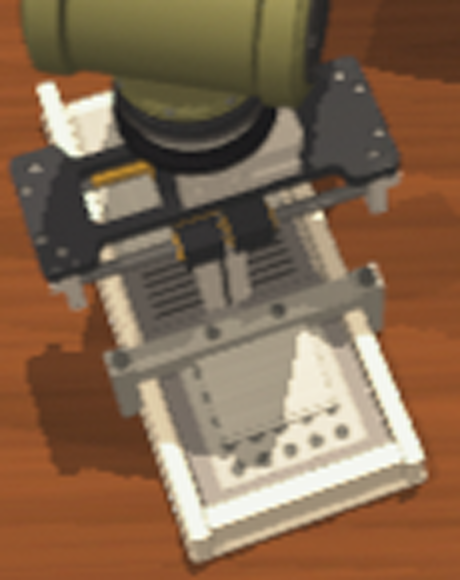

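Emit:
send_rows:
  commands:
    - [[0.0005, 0, 0], 0]
    - [[0.001, 0, 0], 0]
    - [[0.0015, 0, 0], 0]
    - [[0.002, 0, 0], 0]
    - [[0.002, 0, 0], 0]
    - [[0.002, 0, 0], 0]
    - [[0.002, 0, 0], 0]
    - [[0.002, 0, 0], 0]

```text
clock: 9.12
eef_pos: [622.1, -105.6, 20.0]
eef_rot: [3.141, 0.004, 0.303]
wrist_force: [-24.2, -7.4, 30.5]
finger_gap: 0.4
```

```bash
python3 go.py 12 0 20
```

```text
clk 9.12 pos [ 622.1 -105.6   20. ] rot [3.141 0.004 0.303] slicer [11.1 -0.4] gap 0.4 F [-24.2  -7.4  30.5]
shift m [ 0.0009 -0.0004  0.    ] turn -0.0 j [-0.22  0.68  1.43 -0.    1.04  1.04]
```

Emit:
send_rows:
  commands:
    - [[0.0005, 0, 0], 0]
    - [[0.001, 0, 0], 0]
    - [[0.0015, 0, 0], 0]
    - [[0.002, 0, 0], 0]
    - [[0.002, 0, 0], 0]
    - [[0.002, 0, 0], 0]
    - [[0.002, 0, 0], 0]
    - [[0.002, 0, 0], 0]

```text
clock: 9.78
eef_pos: [622.3, -105.4, 20.0]
eef_rot: [-3.142, 0.008, 0.302]
wrist_force: [-38.2, -11.3, 39.1]
finger_gap: 0.2
```

```bash
python3 go.py 12 0 20
python3 - <<'E'
from cell import manip
import cv2
d=manip.camera("wrist")[:,:,::-1]; cv2.imwrite("pics/w6.png",d)
E
```

```text
clk 9.78 pos [ 622.3 -105.4   20. ] rot [-3.142  0.008  0.302] slicer [11.3 -0.3] gap 0.2 F [-38.2 -11.3  39.1]
shift m [ 0.0007 -0.0003 -0.    ] turn -0.001 j [-0.22  0.68  1.42 -0.    1.05  1.05]
```

View pics/w6.png

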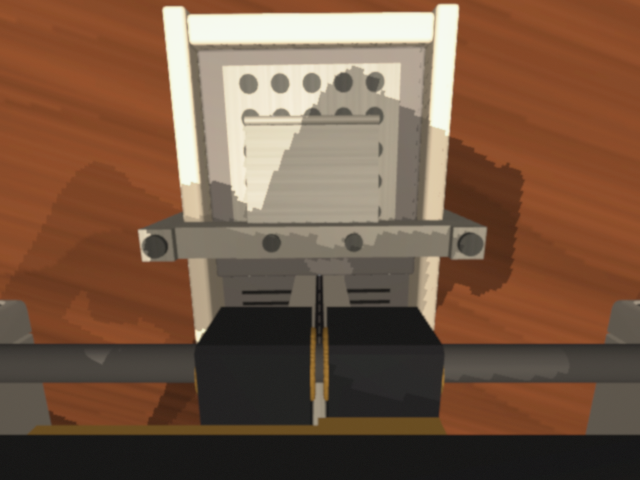

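Firmly at the stop: 40 N forward with no further motion; the wrist view shows the cassette front against the end stop (row ~46) and the leaf lying on it. Relax the push, then lift straight off.

Emit:
send_rows:
  commands:
    - [[-0.001, 0, 0], 0]
    - [[-0.002, 0, 0], 0]
    - [[-0.0025, 0, -0.001], 0]
    - [[-0.003, 0, -0.003], 0]
    - [[-0.0035, 0, -0.006], 0]
    - [[-0.004, 0, -0.01], 0]
    - [[-0.005, 0, -0.016], 0]
    - [[-0.006, 0, -0.025], 0]

```text
clock: 10.5
eef_pos: [619.2, -104.8, 42.7]
eef_rot: [-3.141, 0.001, 0.303]
wrist_force: [-0.1, 0.1, 0.2]
finger_gap: 0.6
```

Emit:
send_rows:
  commands:
    - [[-0.003, 0, -0.015], 0]
    - [[-0.006, 0, -0.035], 0]
    - [[-0.01, 0, -0.06], 0]
    - [[-0.02, 0, -0.09], 0]
    - [[-0.035, 0, -0.115], 0]
    - [[-0.05, 0, -0.135], 0]
    - [[-0.055, 0, -0.14], 0]
    - [[-0.055, 0, -0.14], 0]

```text
clock: 11.17
eef_pos: [567.1, -121.9, 185.4]
eef_rot: [3.14, -0.003, 0.302]
wrist_force: [0.2, 0.0, 0.3]
finger_gap: 0.8
```

```bash
python3 go.py 12 0 20
python3 - <<'E'
from cell import manip
import cv2
cv2.imwrite("pics/w7.png",manip.camera("wrist")[:,:,::-1]); d=manip.camera("side")[:,:,::-1]
cv2.imwrite("pics/s7f.png",d); cv2.imwrite("pics/s7.png",cv2.resize(d[235:345,285:465],None,fx=4,fy=4,interpolation=cv2.INTER_CUBIC))
cv2.imwrite("pics/c7.png",manip.camera("scene")[:,:,::-1])
E
```

```text
clk 11.17 pos [ 567.1 -121.9  185.4] rot [ 3.14e+00 -3.00e-03  3.02e-01] slicer [-46.3   0.4] gap 0.8 F [0.2 0.  0.3]
shift m [5.780e-02 1.000e-04 1.656e-01] turn -0.001 j [-0.27  0.38  1.46  0.    1.3   0.99]
```

View pics/w7.png

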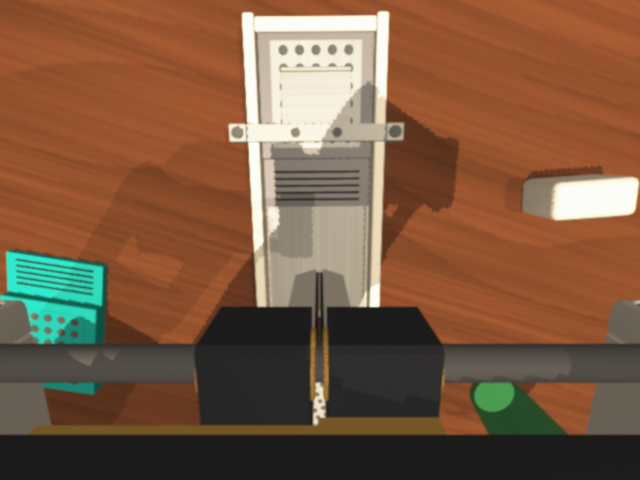

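View pics/s7.png

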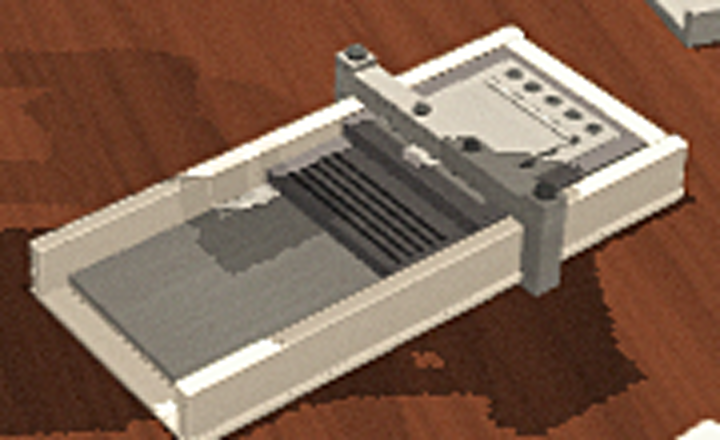

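View pics/c7.png

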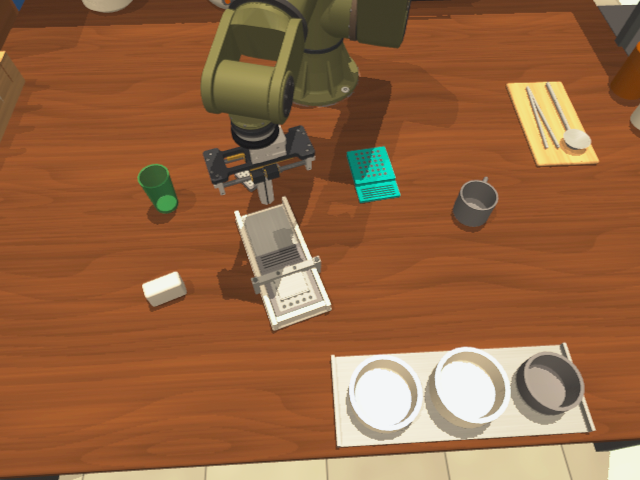

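View pics/s7f.png

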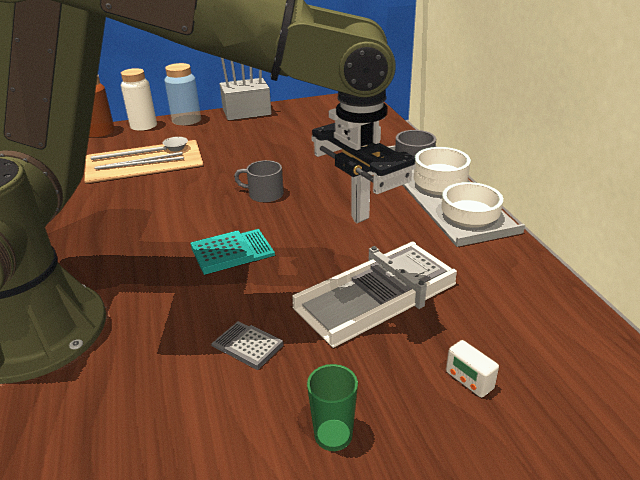

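Run:
```python
import cv2
a=cv2.imread("pics/w7.png")[5:75,235:395]; cv2.imwrite("pics/w7c.png",cv2.resize(a,None,fx=5,fy=5,interpolation=cv2.INTER_CUBIC))
from cell import manip
from h import *
from go import S
s=manip.read_state();print(s['eef_pos'],s['wrist_force'],s['qd'].round(3))
cm=wcm(manip.camera_model("wrist"),s)
for P in [(125,0,34),(125,0,30),(121,0,34),(20,0,34),(35,0,48),(-25,0,24)]: print(P,proj(cm,np.r_[S(P[0],P[1]),P[2]]))
```

```text
[ 567.10854247 -121.18567557  181.79038768] [ 0.16417635 -0.31160631 -0.66835869] [ 0.002  0.016 -0.     0.    -0.    -0.002]
(125, 0, 34) [[319.9983982   27.15755249]]
(125, 0, 30) [[319.98798607  28.86143131]]
(121, 0, 34) [[319.99198064  32.52347466]]
(20, 0, 34) [[319.84254318 157.47277045]]
(35, 0, 48) [[319.89317406 139.34895357]]
(-25, 0, 24) [[319.76628316 205.86226225]]
```

View pics/w7c.png

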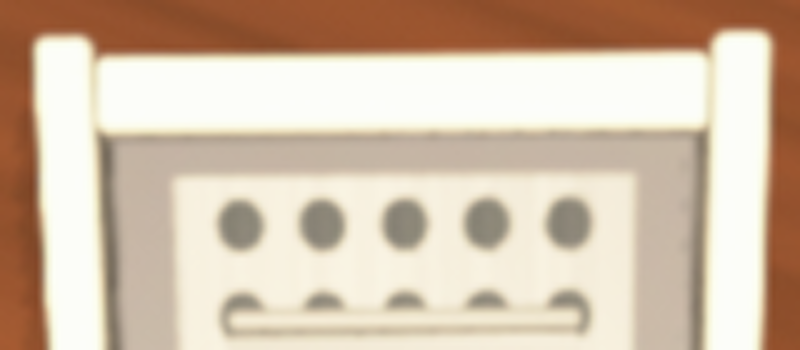

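The crop shows the cassette's front edge (row ≈ 31) against the stop with no gap. The shelf rear edge is at row ≈ 206 (205.9 predicted for home). Handing in.

```bash
python3 -c "
from cell import manip
print(manip.sign_off())"
```

```text
the job is handed in; nothing more can be done
None
```

The cassette is loaded and fully home, and I handed the job in at about 11 s on the clock. No verdict was reported.

**What I did:** With closed fingertips I pressed the shelf of the large grey cassette down until the bed hit its hard lower stop. The press was about 32 N, with the TCP about 20 mm up. Still pressing with about 26–39 N, I slid the cassette under the bar and drag spring. At the end stop the forward force rose from about 13 N to 40 N and the cassette stopped moving. I then eased off the push, lifted straight up and moved clear.

**Last checks:**
- **Nose:** it lies against the stop with no visible gap in the wrist view. The shelf's rear edge is within a pixel of where it should be when home.
- **Drag spring:** the leaf is lying on the cassette block.
- **Contact:** wrist force is near zero, so the arm is touching nothing.
- **Mug, tumbler and timer:** they appear unmoved in the scene and side views, which I compared by eye.

**Disagreements:**
- The wrist camera and the two fixed cameras first disagreed by about 5 mm sideways on where the slicer was. The arm was still settling when that wrist picture was taken. A second, steadier wrist view put it in between, and I used that.
- The fixed-camera fit also put the counter about 2 mm low.

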